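# Let a battery cell out of the lever dispenser and ease its lid shut

## Task

Press the yellow lever of the cell dispenser down all the way and keep it down until the green battery cell has rolled out from under the lid into the front tray. Then ease the lever back up so that the lid comes down softly and does not slam, and leave it shut with the cell lying in the tray. Touch only the lever: do not touch the lid or the cell, pick nothing up, and leave the things around the dispenser where they are.

Things in the scene. Friction and masses are not known exactly. Their poses are not given: they have to be found in the camera images.
- dispenser: Screwed-down dispenser, 260 x 120 mm base, blue walls 80 mm wide. Origin: mid-width of the chute at table height; -x is its front, +y its left. Chute slopes down to the front. Hopper under the lid: x -57 to 78 mm, walls 70 mm high. Open tray: x -135 to -57 mm, walls 42 mm high; a cell rests at its front stop, centre at x -126, z 24 mm (in the tray: between x -140 and -100).
- pad_top (a point): Centre of the top of the yellow lever pad, 46 x 42 mm, 6 mm thick. Lever up: dispenser x -95, y -100, z 85 mm, open to a press from above. Lever axis runs along y at dispenser x 45, z 55 mm. Fully pressed it has sunk 51 mm, almost straight down, to z 34 mm, and slopes 0.36 rad down to the front. Spring and lid push it up with 3 to 4 N; let go, it flies up and the lid slams.
- lever_angle (a joint): Lever angle, rad: 0 up (rest, lid shut), 0.36 fully pressed (hard stop).
- lid_angle (a joint): Lid angle, rad: 0 shut, 0.86 fully open; always 2.4 x the lever angle. Above 0.65 counts as all the way, below 0.04 as shut. It slams if it falls faster than 2.5 rad/s within its last 0.3 rad, that is with the pad rising faster than about 0.14 m/s.
- lid: Clear lid with red edges, 135 x 84 mm, its red front lip 42 mm deep holds the cell back. Origin on the hinge at the hopper's rear top edge (dispenser x +76, z +74 mm); it lies towards -x and swings up to the rear.
- cell: Green round battery cell, 18 mm diameter, 65 mm long, 46 g, with its long axis (own y) across the chute. Origin at its centre. Starts in the hopper leaning on the lid's lip, at about dispenser x -48 mm; rolls out by itself in about a second.
- spool: Spool of orange wire with black flanges, standing upright, 60 mm diameter, 40 mm high; origin centre of its underside. Leave alone.
- bottle: Amber flux bottle, 40 mm diameter, 90 mm high; origin centre of its underside. Leave alone.
- screwdriver: Screwdriver with red handle, about 200 mm long, lying on the bench in front of the tray; its x points to the tip. Leave alone.

How it is judged (in metres and radians):
On the way, in this order (a step that is already met when the one before it is completed fails the run):
1. the lever is held down, the lid wide open, and the cell has rolled into the tray (value of joint lid_angle above 0.65 rad and x of cell in the frame of dispenser between -0.14 and -0.1 m and y of cell in the frame of dispenser between -0.02 and 0.02 m and z of cell in the frame of dispenser below 0.045 m), for 0.2 s.
2. the lid is let down shut (value of joint lid_angle below 0.04 rad), for 0.2 s.
At the end, for the whole second after the job is handed in: Lid shut (below 0.04 rad), cell at rest in the front tray (centre 100 to 140 mm in front of the dispenser's origin), spool, bottle and screwdriver within 30 mm of where they stood and the bottle upright (value of joint lid_angle below 0.04 rad and x of cell in the frame of dispenser between -0.14 and -0.1 m and y of cell in the frame of dispenser between -0.02 and 0.02 m and z of cell in the frame of dispenser below 0.045 m and linear speed of cell below 0.02 m/s and distance of each of spool, bottle, screwdriver from where it was at the start of the episode below 0.03 m and angle between bottle's own z axis and vertical below 0.5 rad); the robot touches nothing.
It fails at once if the lid slams: faster than 2.5 rad/s within its last 0.3 rad (value of joint lid_angle below 0.3 rad and velocity of joint lid_angle below -2.5 rad/s).
It fails at once if the robot touches the lid (contact force between any of the fingers, the arm and lid above 1 N).
It fails at once if the robot touches the cell (contact force between any of the fingers, the arm and cell above 1 N).
It fails at once if a bystander is moved, lifted or tipped (not (distance of each of spool, bottle, screwdriver from where it was at the start of the episode below 0.03 m and angle between bottle's own z axis and vertical below 0.5 rad)).
It also fails if it takes over 35 s, if anything falls off the work surface, if the arm or the gripper's body presses on something with over 40 N, if the wrist force passes 120 N, or if a joint passes its speed limit or range.

## Robot

A 6-joint arm with a two-finger parallel gripper is mounted at the origin on the work surface. World frame = base frame: x ahead of the robot, y to its left, z up, the work surface at z = 0. Lengths are in m, angles in degrees, forces in N, time in s.
With the tool pointing down it reaches from about 0.25 to 0.775 m from the base axis. Payload 8.9 kg.
Tool frame: the origin (TCP) lies midway between the tips of the shut fingers; the grasp point (between the pads) lies env.grip_depth behind it (env.grip_depth is the distance from the TCP to the grasp point, in m); z points along the fingers, y is the line along which they close (so a half turn about z gives the same grasp; the last joint's range is limited). The gripper opens to 85 mm and grips with 20 to 120 N. Pads are 22 mm wide; open, the fingers measure 114 mm over their backs; the gripper's body (76 mm by 85 mm) begins 54 mm behind the grasp point. The pads swing forward as they close: fully open they stand 13 mm farther back than shut.
Start: joints at [66.159, 16.656, -8.789, 64.555, 0, 82.019], TCP at [0.143, 0.505, 0.231] pointing down, gripper open.
Joint ranges: [-144.48, 144.48], [-52.06, 99.96], [-74.48, 78.29], [-112.23, 115.85], [-86.99, 84.42], [-180, 180]. Speed limits (degrees/s): [127.2, 127.2, 159.86, 180, 180, 180].

## Interface

Orientations are given as a 3x3 rotation matrix whose columns are the frame's x, y, z axes.
In Python, from station import env gives the robot as it stands. The module is installed in compiled form; this text tells all that it offers.
- The arm moves only by the shell command python3 -m pendant 'ROWS'. ROWS is JSON, a list of rows, each a list of 3 entries, a list of its own where there are three numbers: the shift along the tool's x, y, z in cm, then the turn, a rotation vector about the tool's x, y, z in degrees, then the finger opening in cm, from 0 to 8.54. A call has 1 to 12 rows; each row shifts and turns the commanded pose from where the row before left it, along the tool's axes as they then stand; what a row does not reach is not made up. A row lasts 1/8 s, in which the tool goes at most 62.5 mm and 10.7 degrees, less where a joint would pass 70% of its speed; a pose out of reach is approached as far as the arm can. A call is refused whole if a number of a shift passes 6.25 or a number of a turn 10.7, either way. A call with a gripper value outside its range is refused whole. The fingers move at their own pace and stop on an object; the grip force is fixed at half the most. Time passes only in rows, so rows that do not move let the fingers close. It gives the time, the measured TCP pose, the force, the opening and the grip force at its end, in the units of the state.
- env.read_state(): the state, without advancing time (a new reading comes with each control period).
- env.snapshot(name): name is "scene" or "top" or "wrist"; returns a dict with "pixels" (384x512x3 uint8, red, green, blue), "vfov" (degrees; the focal length in pixels is half the picture's height over the tangent of half this angle, whatever the lens; pixels are square), "cx", "cy" (the principal point, pixels), "extrinsics" (4x4, takes a point from camera to world coordinates). Camera axes: x right, y down, z forward; pixel columns grow to the right and rows downward; lengths in m; the calibration is good to about 2 mm. The wrist camera is an equidistant fisheye: a pixel r from the principal point sees the ray r / f radians off the axis. A picture is of the moment at which its call begins. There is no depth.
- env.hand_in(): hands the job in; it is judged then, once.
The state is a dict: "time": time; "joints": joint angles; "qvel": joint speeds; "tau": joint torques, N m; "tool_pos": TCP position; "orientation": TCP orientation; "force": force on the tool from outside, world axes, zero at the start; "ft_torque": the same for the moment, N m; "width": opening from 0.0 (shut) to 1.0 (fully open); "finger_force": force on a finger pad.
Only numpy, scipy, OpenCV 4.12 (cv2) and the standard library are available. Lean on these libraries where they do the work, as an engineer would, in place of code of your own. Each camera call takes 0.05 s, during which the arm holds its last target. There are 200 camera calls.

## Working session

There is one attempt and no reset: what is moved stays moved. The work goes in short steps, Python scripts to look and compute and a shell command to move; the robot and the scene stay as the last step left them, time stands still between calls to the robot, and variables do not carry over. Pictures are saved under pics/ and viewed, at most 10 in all, crops included, and the job is handed in when it is done.

```bash
mkdir -p pics
cat > h.py <<'E'
import numpy as np, cv2
from station import env
def snap(n,f=None):
    s=env.snapshot(n)
    if f: cv2.imwrite('pics/'+f,s['pixels'][:,:,::-1])
    return s
def ray(s,u,v):
    f=s['pixels'].shape[0]/2/np.tan(np.radians(s['vfov']/2)); E=np.array(s['extrinsics'])
    d=E[:3,:3]@np.array([(u-s['cx'])/f,(v-s['cy'])/f,1]); return E[:3,3],d
def onz(s,u,v,z):
    o,d=ray(s,u,v); return o+d*(z-o[2])/d[2]
E
python3 - <<'E'
from h import *
for n in('top','scene'):
    s=snap(n,n+'1.png'); print(n,s['vfov'],s['cx'],s['cy'],np.round(s['extrinsics'],3).tolist())
st=env.read_state(); print(st['orientation'],st['tool_pos'],st['force'],env.grip_depth)
E
```

```text
top 43.39058699439666 257.73765598659526 194.1905082635025 [[0.029, -0.986, 0.166, 0.376], [-1.0, -0.03, -0.007, 0.109], [0.012, -0.166, -0.986, 1.168], [0.0, 0.0, 0.0, 1.0]]
scene 42.65163818011162 244.38539304450416 184.81095030207896 [[0.581, 0.602, -0.547, 1.153], [0.814, -0.431, 0.389, -0.336], [-0.002, -0.672, -0.741, 0.889], [0.0, 0.0, 0.0, 1.0]]
[[-9.61944018e-01  2.73246199e-01 -4.69978839e-04]
 [ 2.73246552e-01  9.61943466e-01 -1.04364576e-03]
 [ 1.66920837e-04 -1.13234889e-03 -9.99999345e-01]] [0.1432927  0.50467023 0.23080616] [ 0.07682134 -0.62179619 -0.34169467] 0.0187
```

View pics/top1.png

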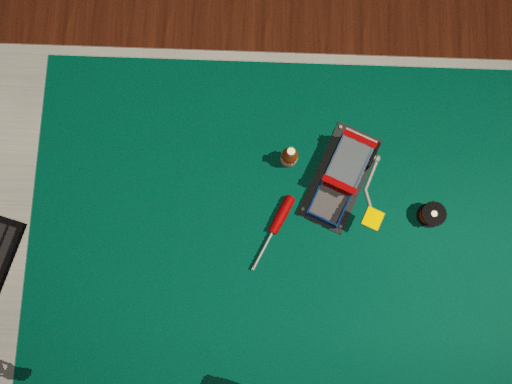

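View pics/scene1.png

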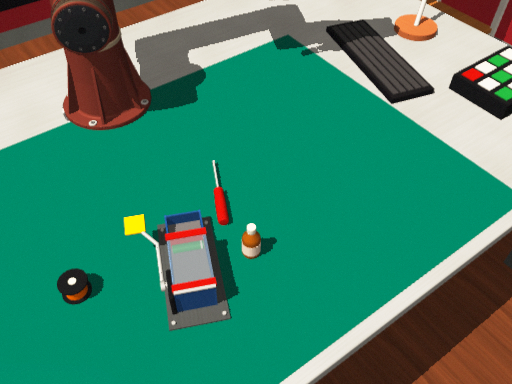

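The top view shows the yellow pad at (373,218), the lid at (350,160) with its front lip at (340,184), and the tray to the lower left. The bottle is at (289,156), the spool at (432,214) and the screwdriver at (275,230). In the scene view the pad is at (135,225), and the space above it is free.

Run:
```python
from h import *
R=[];P=[]
for n in('top','scene'):
    s=snap(n); h=cv2.cvtColor(s['pixels'],cv2.COLOR_RGB2HSV)
    m=cv2.inRange(h,(22,150,120),(35,255,255))
    if n=='scene': m[:, 250:]=0
    c=max(cv2.findContours(m,0,1)[0],key=cv2.contourArea); M=cv2.moments(c)
    u,v=M['m10']/M['m00'],M['m01']/M['m00']; print(n,u,v,M['m00'],onz(s,u,v,.085).round(4))
    o,d=ray(s,u,v);d/=np.linalg.norm(d);Q=np.eye(3)-np.outer(d,d);R.append(Q);P.append(Q@o)
    if n=='top':
        b=cv2.boxPoints(cv2.minAreaRect(c)); print('pad corners',[onz(s,*p,.085)[:2].round(3).tolist() for p in b])
        r=cv2.inRange(h,(0,180,120),(8,255,255))|cv2.inRange(h,(172,180,120),(180,255,255))
        r[:,:315]=0; r[:110]=0; r[200:]=0
        for k in cv2.findContours(r,0,1)[0]:
            if cv2.contourArea(k)>30:
                q=cv2.minAreaRect(k); print('red',q,onz(s,*q[0],.075).round(4))
print('tri',np.linalg.solve(sum(R),sum(P)))
```

```text
top 372.3737060041408 218.21583850931677 322.0 [ 0.5113 -0.1597  0.085 ]
pad corners [[0.499, -0.132], [0.54, -0.15], [0.524, -0.188], [0.483, -0.17]]
red ((338.6155090332031, 184.15711975097656), (36.17320251464844, 6.666475296020508), 24.623565673828125) [ 0.5894 -0.0849  0.075 ]
red ((359.8244323730469, 138.2627410888672), (35.8437385559082, 5.162376403808594), 23.749494552612305) [ 0.7007 -0.1347  0.075 ]
scene 134.09466865969108 224.20528151469853 334.5 [ 0.5158 -0.1618  0.085 ]
tri [ 0.511922   -0.16086561  0.08020791]
```

The dispenser's yaw is about -24° and the pad top is at about (0.513, -0.161, 0.083). The lid lip position agrees with this. Next I shut the fingers and go over the pad.

```bash
python3 -m pendant '[[[-3,-3,0],[0,0,0],0],[[-4,-4,0],[0,0,0],0],[[-4,-4,0],[0,0,0],0],[[-4,-4,0],[0,0,0],0],[[-4,-4,0],[0,0,0],0],[[-4,-4,0],[0,0,0],0],[[-4,-4,0],[0,0,0],0],[[-4,-4,0],[0,0,0],0],[[-4,-4,0],[0,0,0],0],[[-4,-4,0],[0,0,0],0],[[-4,-4,0],[0,0,0],0],[[-4,-4,0],[0,0,0],0]]'
python3 -m pendant '[[[-4,-4,0],[0,0,0],0],[[-2.8,-3,0],[0,0,0],0],[[0,0,2],[0,0,4],0],[[0,0,3],[0,0,4],0],[[0,0,2],[0,0,0],0],[[0,0,0],[0,0,0],0]]'
python3 - <<'E'
from h import *
st=env.read_state();print(st['time'],st['tool_pos'],st['orientation'],st['force'])
T=np.array(st['orientation']);d=np.array([.513,-.161,.085])-st['tool_pos'];print('cm tool',100*T.T@d)
a=snap('scene');b=snap('top')
cv2.imwrite('pics/ab.png',np.hstack([cv2.resize(a['pixels'][120:340,20:270],(400,352)),cv2.resize(b['pixels'][100:276,250:450],(400,352))])[:,:,::-1])
E
```

```text
time: 1.7
tool_pos: [0.4677, -0.0774, 0.2313]
orientation: [[-0.962, 0.274, 0.0], [0.274, 0.962, 0.0], [-0.0, 0.0, -1.0]]
force: [0.2, 0.1, 0.8]
width: 0.001
finger_force: 0.0
time: 2.45
tool_pos: [0.5123, -0.161, 0.16]
orientation: [[-0.915, 0.404, -0.003], [0.404, 0.915, 0.001], [0.003, 0.0, -1.0]]
force: [-0.9, -0.4, 0.4]
width: 0.001
finger_force: 0.0
2.45 [ 0.51228959 -0.16096673  0.15996627] [[-9.14549368e-01  4.04463950e-01 -2.89245686e-03]
 [ 4.04461690e-01  9.14553940e-01  1.35381648e-03]
 [ 3.19287778e-03  6.82440156e-05 -9.99994900e-01]] [-0.85198513 -0.41857783  0.43698398]
cm tool [-0.09025198  0.02517964  7.49637845]
```

View pics/ab.png

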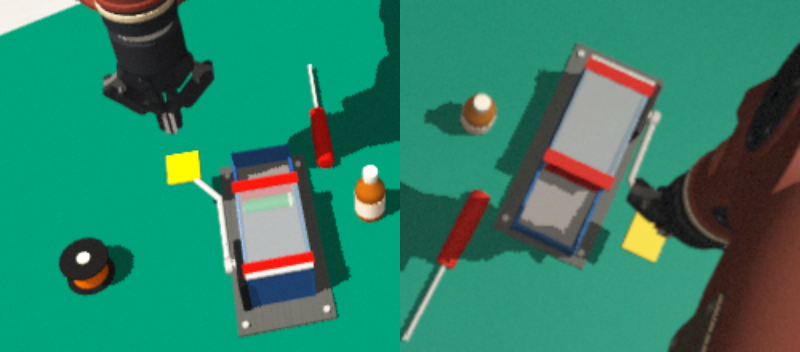

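The shut fingers hang right above the pad. The gripper knuckles are wide across the dispenser, towards the lid, so I turn 90° to keep them clear of the rising lid.

```bash
python3 -c "
from h import *
print(env.read_state()['joints'])"
```

```text
[-2.52392351e+01  2.08775517e+01 -1.36057534e+01  5.54974447e+01
 -1.11022941e-03 -1.38604408e+00]
```

```bash
python3 -m pendant '[[[0,0,0],[0,0,10],0],[[0,0,0],[0,0,10],0],[[0,0,0],[0,0,10],0],[[0,0,0],[0,0,10],0],[[0,0,0],[0,0,10],0],[[0,0,0],[0,0,10],0],[[0,0,0],[0,0,10],0],[[0,0,0],[0,0,10],0],[[0,0,0],[0,0,10],0],[[0,0,2.5],[0,0,0],0],[[0,0,2.5],[0,0,0],0],[[0,0,0],[0,0,0],0]]'
python3 - <<'E'
from h import *
st=env.read_state();print(st['joints']);T=np.array(st['orientation']);d=np.array([.513,-.161,.085])-st['tool_pos'];print('cm tool',100*T.T@d)
a=snap('scene');b=snap('wrist')
cv2.imwrite('pics/ab2.png',np.hstack([cv2.resize(a['pixels'][120:340,20:270],(400,352)),cv2.resize(b['pixels'],(400,352))])[:,:,::-1])
E
```

```text
time: 4.05
tool_pos: [0.5129, -0.1612, 0.111]
orientation: [[0.404, 0.915, -0.001], [0.915, -0.404, 0.001], [0.0, -0.002, -1.0]]
force: [-0.1, -0.5, -0.0]
width: 0.0
finger_force: 0.0
[-2.52371187e+01  2.36779487e+01 -1.77717575e+01  4.86402843e+01
 -5.51288483e-04  8.86153331e+01]
cm tool [0.01937571 0.00992047 2.60359777]
```

View pics/ab2.png

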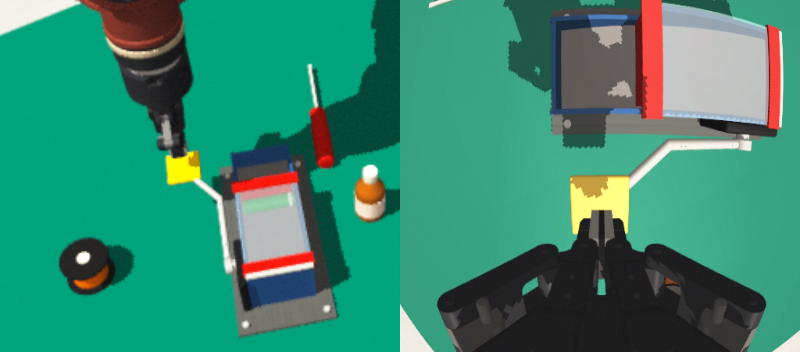

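The fingers are centred over the pad with the knuckles along the dispenser, clear of the lid. Now I press.

```bash
python3 -m pendant '[[[0,0,1.2],[0,0,0],0],[[0,0,1.2],[0,0,0],0],[[0,0,0.6],[0,0,0],0],[[0,0,0.6],[0,0,0],0],[[0,0,0.6],[0,0,0],0],[[0,0,0.6],[0,0,0],0],[[0,0,0.6],[0,0,0],0],[[0,0,0.6],[0,0,0],0],[[0,0,0.4],[0,0,0],0],[[0,0,0.2],[0,0,0],0],[[0,0,0],[0,0,0],0]]'
python3 -m pendant '[[[0,0,0.2],[0,0,0],0],[[0,0,0.2],[0,0,0],0],[[0,0,0],[0,0,0],0]]'
```

```text
time: 5.52
tool_pos: [0.5134, -0.1614, 0.0452]
orientation: [[0.405, 0.915, -0.0], [0.915, -0.405, 0.0], [0.0, -0.0, -1.0]]
force: [-4.3, 2.6, 3.5]
width: 0.0
finger_force: 2.1
time: 5.9
tool_pos: [0.5137, -0.1616, 0.0413]
orientation: [[0.404, 0.915, 0.0], [0.915, -0.404, -0.0], [-0.0, 0.001, -1.0]]
force: [-3.0, 1.9, 4.2]
width: -0.0
finger_force: 1.9
```

```bash
python3 -m pendant '[[[0,0,0.15],[0,0,0],0],[[0,0,0.15],[0,0,0],0],[[0,0,0],[0,0,0],0],[[0,0,0],[0,0,0],0],[[0,0,0],[0,0,0],0],[[0,0,0],[0,0,0],0]]'
python3 - <<'E'
from h import *
a=snap('scene');b=snap('wrist')
cv2.imwrite('pics/ab3.png',np.hstack([cv2.resize(a['pixels'][120:340,20:270],(400,352)),cv2.resize(b['pixels'],(400,352))])[:,:,::-1])
E
```

```text
time: 6.65
tool_pos: [0.5138, -0.1616, 0.0385]
orientation: [[0.404, 0.915, 0.001], [0.915, -0.404, -0.0], [0.0, 0.001, -1.0]]
force: [0.4, 1.0, 3.3]
width: 0.003
finger_force: 1.6
```

View pics/ab3.png

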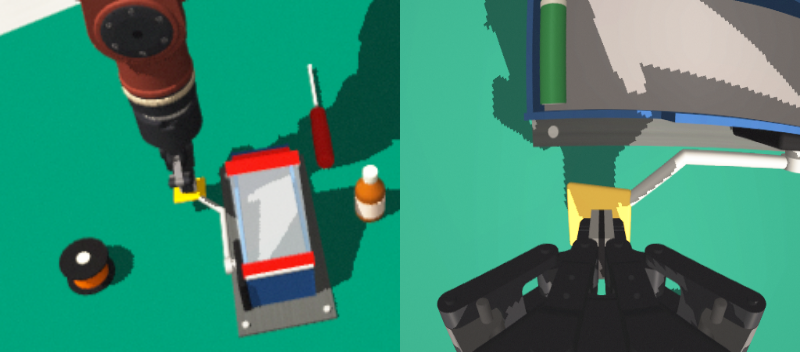

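The cell lies at the tray's front stop (wrist view about (553,50)) and the lid stands open. I press a little more to reach the stop and hold there.

```bash
python3 -m pendant '[[[0,0,0.1],[0,0,0],0],[[0,0,0],[0,0,0],0],[[0,0,0],[0,0,0],0]]'; python3 -m pendant '[[[0,0,0.1],[0,0,0],0],[[0,0,0],[0,0,0],0],[[0,0,0],[0,0,0],0]]'
```

```text
time: 7.12
tool_pos: [0.5137, -0.1616, 0.0374]
orientation: [[0.404, 0.915, 0.001], [0.915, -0.404, -0.0], [-0.0, 0.001, -1.0]]
force: [1.5, 0.1, 2.5]
width: 0.004
finger_force: 1.4
time: 7.5
tool_pos: [0.514, -0.1617, 0.037]
orientation: [[0.404, 0.915, 0.001], [0.915, -0.404, -0.001], [-0.0, 0.001, -1.0]]
force: [-0.4, 1.1, 9.3]
width: 0.007
finger_force: 4.9
```

The force rises to 9 N, so this is the hard stop. I now ease up at about 30 mm/s.

```bash
python3 -m pendant '[[[0,0,0],[0,0,0],0],[[0,0,-0.2],[0,0,0],0],[[0,0,-0.4],[0,0,0],0],[[0,0,-0.4],[0,0,0],0],[[0,0,-0.4],[0,0,0],0],[[0,0,-0.4],[0,0,0],0],[[0,0,-0.4],[0,0,0],0],[[0,0,-0.4],[0,0,0],0],[[0,0,-0.4],[0,0,0],0],[[0,0,-0.4],[0,0,0],0],[[0,0,-0.3],[0,0,0],0],[[0,0,-0.3],[0,0,0],0]]'
python3 -m pendant '[[[0,0,-0.2],[0,0,0],0],[[0,0,-0.2],[0,0,0],0],[[0,0,-0.2],[0,0,0],0],[[0,0,-0.2],[0,0,0],0],[[0,0,-0.2],[0,0,0],0],[[0,0,-0.2],[0,0,0],0],[[0,0,-0.2],[0,0,0],0],[[0,0,-0.2],[0,0,0],0],[[0,0,-0.2],[0,0,0],0],[[0,0,0],[0,0,0],0]]'
python3 -m pendant '[[[0,0,-1],[0,0,0],0],[[0,0,-2],[0,0,0],0],[[0,0,-2],[0,0,0],0],[[0,0,-2],[0,0,0],0],[[0,0,0],[0,0,0],0],[[0,0,0],[0,0,0],0]]'
python3 - <<'E'
from h import *
a=snap('scene');b=snap('wrist')
cv2.imwrite('pics/ab4.png',np.hstack([cv2.resize(a['pixels'][120:340,20:270],(400,352)),cv2.resize(b['pixels'],(400,352))])[:,:,::-1])
E
```

```text
time: 9.0
tool_pos: [0.5143, -0.1618, 0.0768]
orientation: [[0.404, 0.915, 0.002], [0.915, -0.404, -0.001], [0.0, 0.002, -1.0]]
force: [2.4, 0.8, 2.9]
width: 0.004
finger_force: 1.2
time: 10.25
tool_pos: [0.5135, -0.1615, 0.0945]
orientation: [[0.404, 0.915, 0.0], [0.915, -0.404, -0.0], [-0.0, 0.0, -1.0]]
force: [0.2, 1.1, -0.9]
width: -0.002
finger_force: 0.0
time: 11.0
tool_pos: [0.5132, -0.1614, 0.164]
orientation: [[0.404, 0.915, -0.0], [0.915, -0.404, 0.0], [-0.0, -0.0, -1.0]]
force: [-0.4, -0.6, -0.0]
width: 0.0
finger_force: 0.0
```

View pics/ab4.png

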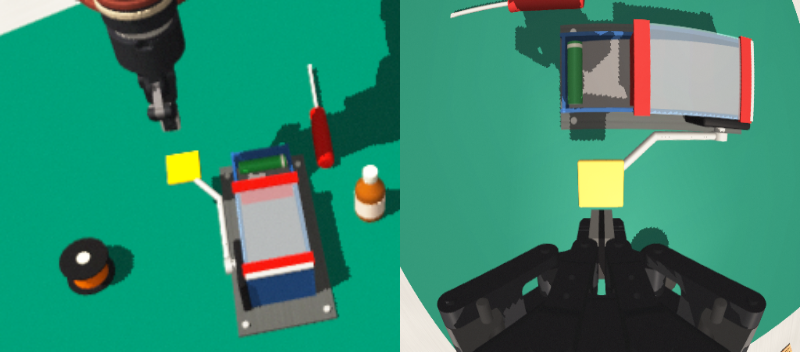

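The lid is shut, the cell rests at the tray's front stop (wrist view (574,72)), and the lever is up and untouched. The bystanders have not moved, so I hand in.

```bash
python3 -c "
from station import env
print(env.hand_in())"
```

```text
the job is handed in; nothing more can be done
None
```

The lever was pressed to its stop, the cell rolled into the front tray, and the lid was eased shut; the job was handed in at about 11 s, with no verdict returned.

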